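# Index the pill tray one hole towards the tablet bowl

## Robot

A 7-joint arm with a two-finger parallel gripper is mounted at the origin on the work surface. World frame = base frame: x ahead of the robot, y to its left, z up, the work surface at z = 0. Lengths are in m, angles in rad, forces in N, time in s.
With the tool pointing down it reaches from about 0.4 to 0.85 m from the base axis. Payload 10.4 kg.
Tool frame: the origin (TCP) lies at the centre of the arm's flange, where the gripper is bolted on; the fingertips stand 173 mm ahead of it and the grasp point (between the pads) lies 155 mm ahead of it (manip.nose_length is the distance from the TCP to the fingertips, in m); z points along the fingers, x is the direction in which the jaws open and shut, and the axes are right-handed (so a half turn about z gives the same grasp; the last joint's range is limited). The gripper opens to 85 mm and grips with 20 to 120 N. Pads are 22 mm wide; open, the fingers measure 114 mm over their backs; the gripper's body (76 mm by 85 mm) begins 54 mm behind the grasp point. The pads swing forward as they close: fully open they stand 13 mm farther back than shut.
Start: joints at [1.283, 0.332, -0.065, 1.46, 0.022, 1.35, -0.088], TCP at [0.164, -0.603, 0.405] pointing down, gripper open.
Joint ranges: [-2.6, 2.6], [-0.5, 2.12], [-1.47, 1.34], [0.16, 2.42], [-1.27, 4.41], [0.06, 2.06], [-2.6, 2.6]. Speed limits (rad/s): [2.22, 2.22, 2.79, 2.79, 3.14, 3.14, 3.14].

## Interface

Orientations are given as a unit quaternion [x, y, z, w].
In Python, from workcell import status, cams, order, manip gives the robot as it stands.
- The arm moves only by the tool servo_tool, never from a script. Its argument "motion" is a list that holds one entry, the list of rows, each a list of 6 numbers: the shift along the tool's x, y, z in units of 50 mm (1.0 is 50 mm), then the turn, a rotation vector about the tool's x, y, z in units of 5 degrees (1.0 is 5 degrees). In form: [[[x, y, z, ax, ay, az], ...]]. A call has 1 to 12 rows; each row shifts and turns the pose as measured when the row begins, along the tool's axes as they then stand; what a row does not reach is not made up. A row lasts 1/10 s, in which the tool goes at most 50 mm and 8.59 degrees, less where a joint would pass 70% of its speed; a pose out of reach is approached as far as the arm can. A call is refused whole if a number of a shift passes 1 or a number of a turn 1, either way. A call with a gripper value outside its range is refused whole. "jaw" is the closure in counts, from 0 (fully open) to 255 (shut), set as the call begins (left out, the last holds). The fingers move at their own pace and stop on an object; "force" is the grip in N (left out, the last holds). Time passes only in rows, so rows that do not move let the fingers close. It gives the time, the measured TCP pose, the force and the opening at its end, in the units of the state.
- status.get_obs(): the state, without advancing time (a new reading comes with each control period).
- cams.camera(name): name is "scene" or "top"; returns a dict with "color" (420x560x3 uint8, red, green, blue), "vertical_fov" (degrees; the focal length in pixels is half the picture's height over the tangent of half this angle, whatever the lens; pixels are square), "cx", "cy" (the principal point, pixels), "extrinsics" (4x4, takes a point from camera to world coordinates). Camera axes: x right, y down, z forward; pixel columns grow to the right and rows downward; lengths in m; the calibration is good to about 2 mm. A picture is of the moment at which its call begins. There is no depth.
- order.hand_in(): hands the job in, once; it reports no verdict.
The state is a dict: "clock": time; "joint_pos": joint angles; "joint_velocities": joint speeds; "tau": joint torques, N m; "position": TCP position; "ee_rot": TCP orientation; "ft_force": force on the tool from outside, world axes, zero at the start; "torque": the same for the moment, N m; "grip_width": opening from 0.0 (shut) to 1.0 (fully open).
Only numpy, scipy, OpenCV 4.12 (cv2) and the standard library are available. Lean on these libraries where they do the work, as an engineer would, in place of code of your own. Each camera call takes 0.05 s, during which the arm holds its last target.

## Task

On the green filling board, the blue pill tray is locked by a spring plunger with an upright round black knob. Pull the knob up, move the tray along its rail by one hole towards the open steel bowl of tablets (not towards the closed white jar), and let the plunger snap fully down into that next hole; then let go.

Things in the scene. Friction and masses are not known exactly. Their poses are not given: they have to be found in the camera images.
- fixture: Green board 215 x 400 x 12 mm, fixed. Origin at table height below the middle hole of its rail; y along the rail, z up, blue tray on the -x side (rim 52 mm up). Rail top 42 mm up; countersunk holes on its centre line at y = -50, 0, +50 mm; the pin starts at 0, travel stops 3 mm past the outer holes. The bowl is at one end, the jar at the other. Two low black screws at the corners are fixed clamps.
- knob (a point): Centre of the plunger knob: upright black cylinder, 28 mm across, 24 mm tall, over the rail; pin home, it is 86 mm above the table. Below it a 22 mm steel barrel (54 to 72 mm up) on a plate (top 54 mm up). It moves straight up and down; pulled up and pushed along the rail it takes the tray along (1 to 3 N). It starts 150 mm from the bowl's centre; the next hole is 100 mm from it.
- plunger (a joint): Height of the knob over its home, in m: 0 = pin fully down in a hole, 0.020 = upper stop. A spring pulls it down with 6 N at 0, 10 N at the stop. In a hole the pin locks the tray; above 0.012 it clears the rail. Let go between holes it rests on the rail at 0.012; let go within 8 mm of a hole's centre it slides in by itself.
- bowl: Open round steel bowl of white tablets, 84 mm across, 36 mm high, fixed on the board at one end of the rail, in line with it: the level direction from knob to bowl is the way to move. Origin: centre of its underside, 12 mm above the table. At the other end stands a closed white jar, 68 mm across, 58 mm high, also fixed.

How it is judged:
By the outcome, as a careful person would: the job done as asked, in the order asked, and still so for the second after the job is handed in, with the robot touching nothing.
It also fails if it takes over 32 s, if anything falls off the work surface, if the arm or the gripper's body presses on something with over 40 N, if the wrist force passes 120 N, or if a joint passes its speed limit or range.

## Working session

There is one attempt and no reset: what is moved stays moved. The work goes in short steps, Python scripts to look and compute and a tool call to move; the robot and the scene stay as the last step left them, time stands still between calls to the robot, and variables do not carry over. Pictures are saved under pics/ and viewed, and the job is handed in when it is done.

Besides the shell and the picture viewer there is one more tool, called after "Call:" by a JSON object that holds its "name" and its "arguments", one argument or row to a line. servo_tool: Moves the arm, as the interface text tells. Its arguments: {"type":"object","properties":{"motion":{"type":"array","items":{"type":"array","items":{"type":"array","items":{"type":"number"}}}},"jaw":{"type":"number"},"force":{"type":"number"}},"required":["motion"]}

```bash
mkdir -p pics; ls; python3 - <<'E'
from workcell import status,cams,order,manip
import cv2,numpy as np
o=status.get_obs()
for k,v in o.items(): print(k,np.round(v,4))
for n in ["scene","top"]:
    c=cams.camera(n); cv2.imwrite(f"pics/{n}1.png",c["color"][:,:,::-1]); print(n,c["vertical_fov"],c["cx"],c["cy"]);print(np.round(c["extrinsics"],4).tolist())
E
```

```text
pics
clock 0.0
joint_pos [ 1.2834  0.3328 -0.0647  1.4609  0.0216  1.3499 -0.0885]
joint_velocities [ 0.0003  0.0011 -0.0005  0.0001  0.0004 -0.0018  0.    ]
tau [ 1.00000e-04 -6.25450e+01  4.96000e-02 -3.91616e+01  1.62000e-02
  9.70000e-03  0.00000e+00]
position [ 0.1636 -0.6031  0.4039]
ee_rot [ 7.943e-01 -6.075e-01 -6.000e-04 -4.000e-04]
ft_force [0.3982 0.6013 0.2282]
torque [ 0.0021 -0.0466  0.0019]
grip_width 0.9974
scene 43.72465855555209 286.01824468548955 223.55037866093352
[[-0.6819, 0.4556, -0.5722, 0.9325], [0.7314, 0.4199, -0.5373, 0.3656], [-0.0046, -0.7849, -0.6196, 0.487], [0.0, 0.0, 0.0, 1.0]]
top 53.844930290313414 268.7914780489255 204.9156908118098
[[0.0235, -0.9963, 0.0826, 0.4957], [-0.9997, -0.0227, 0.0113, 0.0175], [-0.0093, -0.0828, -0.9965, 0.7149], [0.0, 0.0, 0.0, 1.0]]
```

View pics/scene1.png

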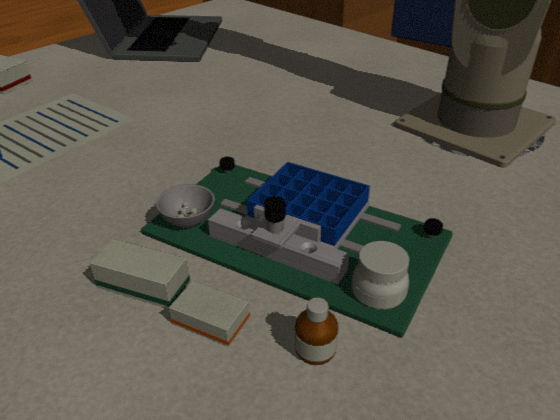

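View pics/top1.png

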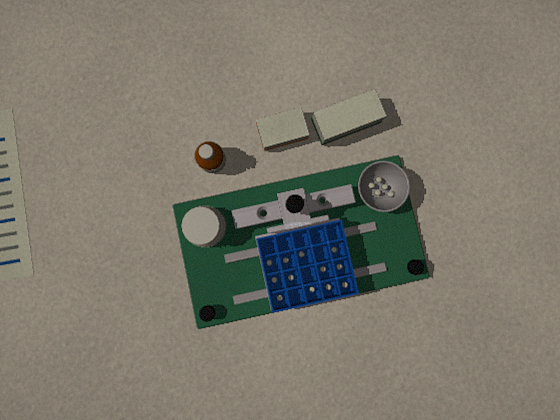

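The top view shows the knob at about (295,204), the bowl at (384,186) and the jar at (204,226). In the scene view the knob is at about (275,209) and the bowl at (187,207).

```bash
cat > h.py <<'E'
import cv2,numpy as np
from workcell import status,cams,order,manip
def cam(n):
    c=cams.camera(n); f=c["color"].shape[0]/2/np.tan(np.radians(c["vertical_fov"])/2)
    return c["color"],f,c["cx"],c["cy"],c["extrinsics"]
def ray(C,u,v):
    _,f,cx,cy,E=C; d=E[:3,:3]@np.array([(u-cx)/f,(v-cy)/f,1]); return E[:3,3],d/np.linalg.norm(d)
def plane(C,u,v,z):
    p,d=ray(C,u,v); return p+d*(z-p[2])/d[2]
def proj(C,P):
    _,f,cx,cy,E=C; q=E[:3,:3].T@(np.array(P)-E[:3,3]); return np.array([f*q[0]/q[2]+cx,f*q[1]/q[2]+cy])
def tri(rs):
    A=np.zeros((3,3));b=np.zeros(3)
    for p,d in rs:
        M=np.eye(3)-np.outer(d,d);A+=M;b+=M@p
    return np.linalg.solve(A,b)
def blob(img,box,thr=45):
    x0,y0,x1,y1=box; m=(img[y0:y1,x0:x1].max(2)<thr).astype(np.uint8)
    n,l,s,c=cv2.connectedComponentsWithStats(m); 
    i=1+np.argmax(s[1:,4]); return c[i]+[x0,y0],s[i]+[x0,y0,0,0,0]
E
python3 - <<'E'
from h import *
T=cam("top");S=cam("scene")
kt,st=blob(T[0],(275,185,315,225)); ks,ss=blob(S[0],(255,190,295,225))
print(kt,st,ks,ss)
print("top plane .090",plane(T,*kt,.092),"scene plane .086",plane(S,*ks,.086),"tri",tri([ray(T,*kt),ray(S,*ks)]))
# bowl: grey bright low-saturation circle
g=cv2.cvtColor(T[0],cv2.COLOR_RGB2GRAY)
hsv=cv2.cvtColor(T[0],cv2.COLOR_RGB2HSV)
for n,(u,v) in dict(bowl=(384,186)).items():
    c=cv2.HoughCircles(g[140:235,330:435],cv2.HOUGH_GRADIENT,1,50,param1=80,param2=15,minRadius=20,maxRadius=32)
    print(c); u,v,r=c[0][0]; b=plane(T,u+330,v+140,.048); print("bowl",b)
# green mask
m=cv2.inRange(hsv,(55,80,20),(95,255,160)); cn,_=cv2.findContours(m,0,2); 
q=np.vstack([c for c in cn if len(c)>30]); r=cv2.minAreaRect(q); bx=cv2.boxPoints(r); print(r)
W=np.array([plane(T,*p,.012) for p in bx]);print(np.round(W,4)); print([np.linalg.norm(W[i]-W[i-1]) for i in range(4)])
e=[W[i]-W[i-1] for i in range(4)]
for x in e: print(np.degrees(np.arctan2(x[1],x[0])))
for C,n in((T,"t"),(S,"s")):
    im=cv2.resize(C[0],None,fx=1,fy=1)[:,:,::-1]
    x,y=(185,140) if n=="t" else (140,140)
    cv2.imwrite(f"pics/z{n}.png",cv2.resize(im[y:y+190,x:x+260],None,fx=3,fy=3,interpolation=2))
E
```

```text
[294.59765625 203.48828125] [286 195  18  18 256] [274.3172147  209.08510638] [264 196  23  28 517]
top plane .090 [ 0.55037249 -0.01435093  0.092     ] scene plane .086 [ 0.55052381 -0.01352676  0.086     ] tri [ 0.55056294 -0.0142556   0.0857198 ]
[[[53.5 46.5 25.7]]]
bowl [ 0.58512545 -0.16001526  0.048     ]
((299.6983947753906, 241.35635375976562), (126.5535888671875, 237.01205444335938), 77.59258270263672)
[[ 0.5499  0.1937  0.012 ]
 [ 0.6467 -0.201   0.012 ]
 [ 0.4378 -0.2458  0.012 ]
 [ 0.3444  0.1393  0.012 ]]
[np.float64(0.21262297478615294), np.float64(0.40639353325633865), np.float64(0.21372175448223138), np.float64(0.3962547687226314)]
14.814449933369
-76.22062441102292
-167.90959785476028
103.62890825648138
```

View pics/zt.png

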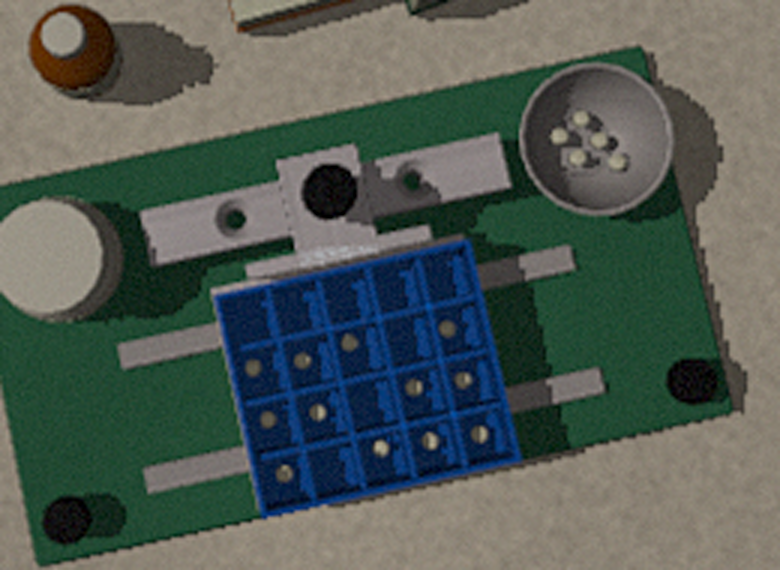

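View pics/zs.png

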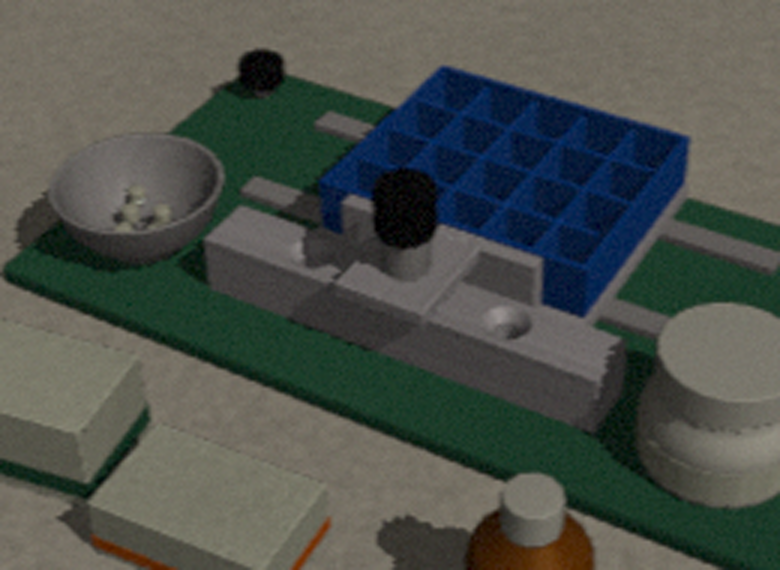

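Knob at (0.5505, -0.0143), and the bowl at (0.585, -0.160) is 149.8 mm from it. That matches the stated 150 mm, and the direction is -76.6°. The tool x axis already points that way, at -74.8°, so I start the approach.

Call:
{"name": "servo_tool", "arguments": {
  "motion": [
    [[-0.4,-0.45,0,0,0,0],[-0.66,-0.75,0,0,0,0],[-0.66,-0.75,0,0,0,0],[-0.66,-0.75,0,0,0,0],[-0.66,-0.75,0,0,0,0],[-0.66,-0.75,0,0,0,0],[-0.66,-0.75,0,0,0,0],[-0.66,-0.75,0,0,0,0],[-0.66,-0.75,0,0,0,0],[-0.66,-0.75,0,0,0,0],[-0.4,-0.45,0,0,0,0],[0,0,0,0,0,0]]
  ],
  "jaw": 0,
  "force": 60
}}

```text
clock: 1.4
position: [0.446, -0.1712, 0.402]
ee_rot: [0.793, -0.609, -0.001, 0.001]
ft_force: [0.3, 0.6, 0.6]
grip_width: 0.998
```

```bash
cat > rel.py <<'E'
import sys
from h import *
from scipy.spatial.transform import Rotation as R
def rel(tgt,yaw):
    o=status.get_obs(); r=R.from_quat(o["ee_rot"]); 
    x=np.array([np.cos(yaw),np.sin(yaw),0]);z=np.array([0,0,-1.]);G=np.c_[x,np.cross(z,x),z]
    d=r.inv().apply(np.array(tgt)-o["position"])/.05
    w=np.degrees((r.inv()*R.from_matrix(G)).as_rotvec())/5
    print("t",o["clock"],"pos",np.round(o["position"],4),"F",np.round(o["ft_force"],1),"w",o["grip_width"],"\nshift",np.round(d,3),"turn",np.round(w,3),"q",np.round(o["joint_pos"],2))
a=[float(v) for v in sys.argv[1:]]
rel(a[:3],np.radians(a[3]))
E
python3 rel.py 0.5505 -0.0143 0.30 -76.6
```

```text
t 1.4 pos [ 0.446  -0.1712  0.402 ] F [0.3 0.6 0.6] w 0.9975790888392286 
shift [-2.49  -2.835  2.035] turn [0.019 0.    0.319] q [ 0.77  0.04 -0.5   1.82  0.02  1.29 -1.05]
```

Call:
{"name": "servo_tool", "arguments": {
  "motion": [
    [[-0.5,-0.57,0.3,0,0,0.32],[-0.5,-0.57,0.4,0,0,0],[-0.5,-0.57,0.4,0,0,0],[-0.5,-0.57,0.4,0,0,0],[-0.4,-0.45,0.3,0,0,0],[0,0,0,0,0,0],[0,0,0,0,0,0]]
  ]
}}

```text
clock: 2.1
position: [0.5531, -0.0221, 0.3078]
ee_rot: [0.782, -0.623, 0.0, 0.002]
ft_force: [-0.8, -1.0, 0.0]
grip_width: 1.001
```

```bash
python3 rel.py 0.5505 -0.0143 0.242 -76.6; python3 - <<'E'
from h import *
for n in("top","scene"): cv2.imwrite(f"pics/{n}2.png",cam(n)[0][:,:,::-1])
E
```

```text
t 2.1 pos [ 0.5531 -0.0221  0.3078] F [-0.8 -1.   0. ] w 1.000978055719074 
shift [-0.168  0.013  1.316] turn [ 0.026 -0.033 -0.084] q [ 0.49  0.32 -0.62  1.75  0.2   1.15 -1.54]
```

View pics/scene2.png

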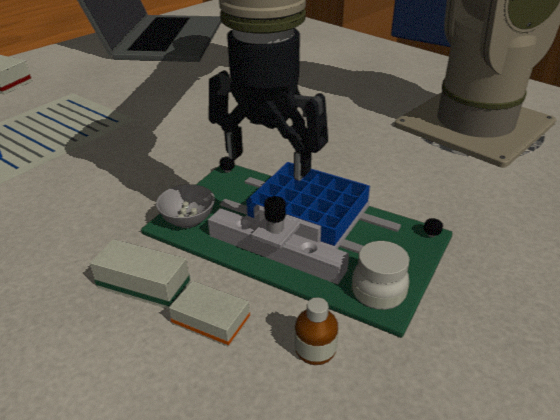

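The gripper is open above the knob, with a finger on each side along the rail. The knob at (275,209) hasn't moved. I'll centre first, then go down.

Call:
{"name": "servo_tool", "arguments": {
  "motion": [
    [[-0.17,0.01,0.1,0.03,-0.03,-0.08],[0,0,0.2,0,0,0],[0,0,0,0,0,0]]
  ]
}}

```text
clock: 2.5
position: [0.5497, -0.0168, 0.2935]
ee_rot: [0.783, -0.622, 0.002, -0.0]
ft_force: [0.0, -0.9, -0.4]
grip_width: 0.998
```

```bash
python3 rel.py 0.5505 -0.0143 0.242 -76.6
```

```text
t 2.5 pos [ 0.5497 -0.0168  0.2935] F [ 0.  -0.9 -0.4] w 0.998167104794521 
shift [-0.048 -0.023  1.03 ] turn [-0.032 -0.037 -0.061] q [ 0.48  0.32 -0.62  1.77  0.21  1.11 -1.55]
```

Call:
{"name": "servo_tool", "arguments": {
  "motion": [
    [[-0.05,-0.02,0.25,-0.03,-0.04,-0.06],[0,0,0.3,0,0,0],[0,0,0.3,0,0,0],[0,0,0.2,0,0,0],[0,0,0,0,0,0],[0,0,0,0,0,0]]
  ]
}}

```text
clock: 3.1
position: [0.5495, -0.0149, 0.235]
ee_rot: [0.785, -0.62, -0.001, 0.001]
ft_force: [-0.4, 0.4, -0.1]
grip_width: 1.001
```

```bash
python3 rel.py 0.5505 -0.0143 0.242 -76.6
```

```text
t 3.1 pos [ 0.5495 -0.0149  0.235 ] F [-0.4  0.4 -0.1] w 1.0012792393906362 
shift [-0.006 -0.022 -0.141] turn [ 0.025  0.011 -0.009] q [ 0.46  0.4  -0.6   1.82  0.26  1.01 -1.59]
```

Call:
{"name": "servo_tool", "arguments": {
  "motion": [
    [[0,-0.02,-0.14,0,0,0],[0,0,0,0,0,0],[0,0,0,0,0,0]]
  ]
}}

```text
clock: 3.4
position: [0.5511, -0.0145, 0.2438]
ee_rot: [0.785, -0.62, -0.0, 0.0]
ft_force: [0.8, 0.4, -0.4]
grip_width: 1.001
```

```bash
python3 rel.py 0.5505 -0.0143 0.242 -76.6;python3 - <<'E'
from h import *
for n in("top","scene"): cv2.imwrite(f"pics/{n}3.png",cam(n)[0][:,:,::-1])
E
```

```text
t 3.4 pos [ 0.5511 -0.0145  0.2438] F [ 0.8  0.4 -0.4] w 1.000816879230255 
shift [-0.006  0.011  0.036] turn [ 0.005  0.005 -0.009] q [ 0.46  0.39 -0.61  1.81  0.26  1.02 -1.59]
```

View pics/scene3.png

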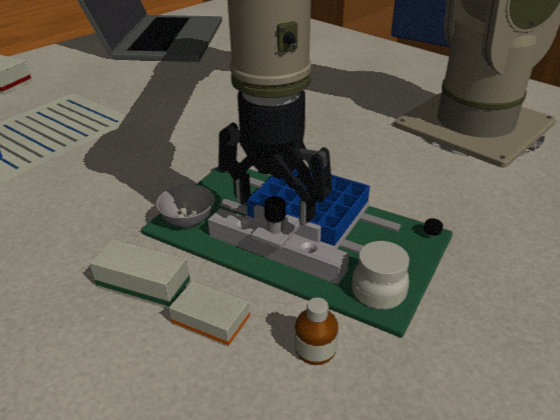

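The knob at (275,209) sits between the fingertips at about (242,197) and (308,213). Closing on it now.

Call:
{"name": "servo_tool", "arguments": {
  "motion": [
    [[0,0,0,0,0,0],[0,0,0,0,0,0],[0,0,0,0,0,0],[0,0,0,0,0,0],[0,0,0,0,0,0],[0,0,0,0,0,0],[0,0,0,0,0,0],[0,0,0,0,0,0]]
  ],
  "jaw": 255,
  "force": 60
}}

```text
clock: 4.3
position: [0.5511, -0.0145, 0.2442]
ee_rot: [0.785, -0.62, -0.0, -0.0]
ft_force: [-0.9, -0.4, 2.7]
grip_width: 0.308
```

```bash
python3 rel.py 0.5505 -0.0143 0.242 -76.6;python3 - <<'E'
from h import *
for n in("top","scene"): cv2.imwrite(f"pics/{n}4.png",cam(n)[0][:,:,::-1])
E
```

```text
t 4.3 pos [ 0.5511 -0.0145  0.2442] F [-0.9 -0.4  2.7] w 0.3083040977693354 
shift [-0.007  0.012  0.045] turn [-0.     0.001 -0.009] q [ 0.46  0.39 -0.61  1.81  0.26  1.02 -1.59]
```

View pics/scene4.png

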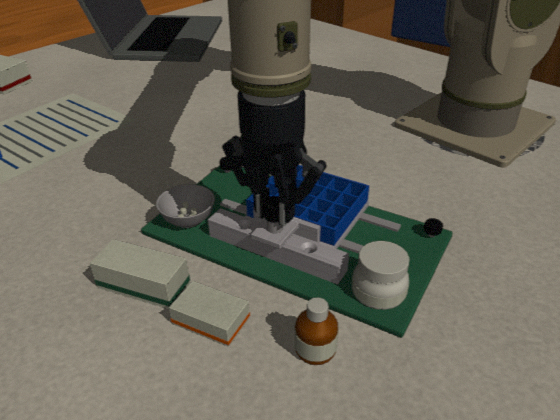

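It's gripped: 0.308 × 85 mm ≈ 26 mm. Now lifting gently.

Call:
{"name": "servo_tool", "arguments": {
  "motion": [
    [[0,0,-0.1,0,0,0],[0,0,-0.1,0,0,0],[0,0,0,0,0,0]]
  ]
}}

```text
clock: 4.7
position: [0.5511, -0.0146, 0.2536]
ee_rot: [0.785, -0.62, -0.0, -0.0]
ft_force: [3.2, -0.4, -7.7]
grip_width: 0.307
```

```bash
python3 rel.py 0.5511 -0.0145 0.260 -76.6
```

```text
t 4.7 pos [ 0.5511 -0.0146  0.2536] F [ 3.2 -0.4 -7.7] w 0.3074433420056568 
shift [-0.002 -0.001 -0.129] turn [ 0.002  0.01  -0.008] q [ 0.46  0.38 -0.61  1.8   0.25  1.04 -1.58]
```

Call:
{"name": "servo_tool", "arguments": {
  "motion": [
    [[0,0,-0.14,0,0,0],[0,0,0,0,0,0],[0,0,0,0,0,0]]
  ]
}}

```text
clock: 5.0
position: [0.551, -0.0147, 0.2597]
ee_rot: [0.785, -0.62, -0.001, -0.0]
ft_force: [5.2, -0.2, -9.1]
grip_width: 0.31
```

```bash
python3 rel.py 0.5627 -0.0631 0.2605 -76.6;python3 - <<'E'
from h import *
for n in("top","scene"): cv2.imwrite(f"pics/{n}5.png",cam(n)[0][:,:,::-1])
i=cv2.imread("pics/scene5.png")[140:330,140:400];cv2.imwrite("pics/z5.png",cv2.resize(i,None,fx=3,fy=3,interpolation=2))
E
```

```text
t 5.0 pos [ 0.551  -0.0147  0.2597] F [ 5.2 -0.2 -9.1] w 0.3096328672837991 
shift [ 0.996 -0.004 -0.018] turn [-0.001  0.017 -0.008] q [ 0.47  0.37 -0.61  1.8   0.24  1.05 -1.57]
```

View pics/z5.png

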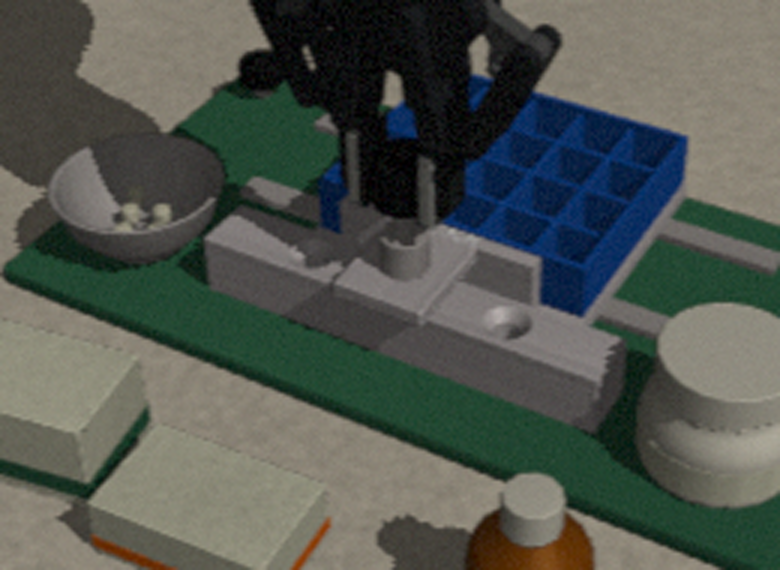

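The knob is up about 15.5 mm and the barrel gap can be seen. The spring reads 9.1 N as expected. Now I'll move it along the rail.

Call:
{"name": "servo_tool", "arguments": {
  "motion": [
    [[0.1,0,-0.03,0,0,0],[0.15,-0.005,0,0,0,0],[0.15,0,0,0,0,0],[0,0,0,0,0,0]]
  ]
}}

```text
clock: 5.5
position: [0.5559, -0.0343, 0.2601]
ee_rot: [0.785, -0.619, -0.002, -0.001]
ft_force: [4.5, -0.6, -10.1]
grip_width: 0.308
```

```bash
python3 rel.py 0.5627 -0.0633 0.2605 -76.6
```

```text
t 5.5 pos [ 0.5559 -0.0343  0.2601] F [  4.5  -0.6 -10.1] w 0.3077744217521177 
shift [ 0.596  0.004 -0.01 ] turn [0.009 0.041 0.009] q [ 0.49  0.38 -0.6   1.78  0.24  1.06 -1.54]
```

Call:
{"name": "servo_tool", "arguments": {
  "motion": [
    [[0.15,0,0,0,0,0],[0.15,0,0,0,0,0],[0.12,0,0,0,0,0],[0.07,0,0,0,0,0],[0,0,0,0,0,0],[0,0,0,0,0,0]]
  ]
}}

```text
clock: 6.1
position: [0.5624, -0.061, 0.2593]
ee_rot: [0.785, -0.62, -0.002, -0.001]
ft_force: [3.8, 3.4, -10.0]
grip_width: 0.303
```

```bash
python3 rel.py 0.5627 -0.0631 0.2605 -76.6;python3 - <<'E'
from h import *
for n in("top","scene"): cv2.imwrite(f"pics/{n}6.png",cam(n)[0][:,:,::-1])
i=cv2.imread("pics/scene6.png")[140:330,140:400];cv2.imwrite("pics/z6.png",cv2.resize(i,None,fx=3,fy=3,interpolation=2))
E
```

```text
t 6.1 pos [ 0.5624 -0.061   0.2593] F [  3.8   3.4 -10. ] w 0.3030182725468469 
shift [ 0.043  0.005 -0.024] turn [0.006 0.054 0.001] q [ 0.52  0.39 -0.59  1.76  0.24  1.06 -1.49]
```

View pics/z6.png

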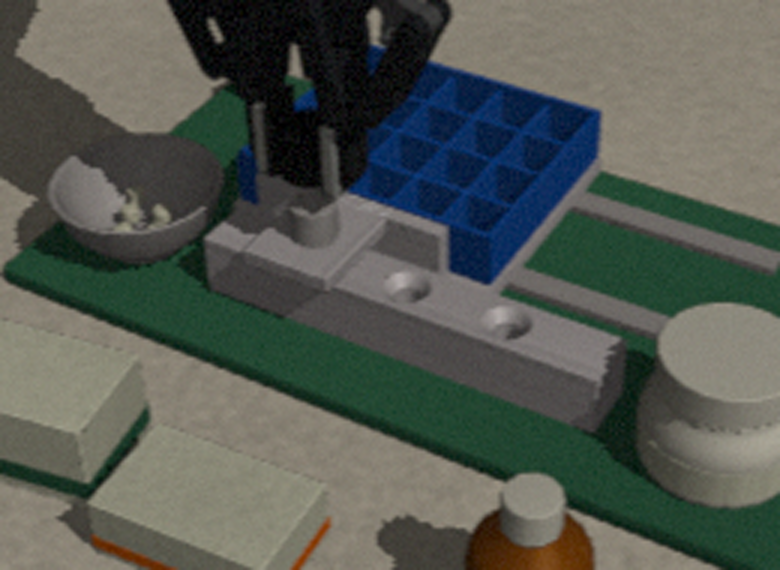

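View pics/top6.png

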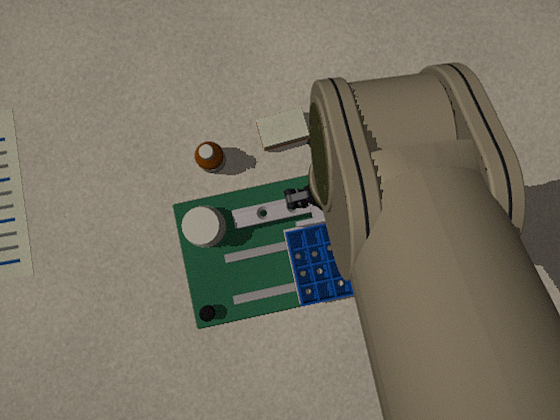

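The tray and plunger have moved about 48 mm towards the bowl, and two holes can now be seen behind the plate. I'll add the last 2 mm, then release.

Call:
{"name": "servo_tool", "arguments": {
  "motion": [
    [[0.045,0,0,0,0,0],[0,0,0,0,0,0],[0,0,0,0,0,0]]
  ]
}}

```text
clock: 6.5
position: [0.563, -0.0634, 0.2594]
ee_rot: [0.785, -0.62, -0.002, -0.001]
ft_force: [4.4, 2.2, -9.8]
grip_width: 0.308
```

```bash
python3 rel.py 0.5627 -0.0631 0.2605 -76.6
```

```text
t 6.5 pos [ 0.563  -0.0634  0.2594] F [ 4.4  2.2 -9.8] w 0.30811169204271166 
shift [-0.007  0.005 -0.021] turn [0.005 0.048 0.003] q [ 0.52  0.4  -0.59  1.76  0.24  1.06 -1.49]
```

Call:
{"name": "servo_tool", "arguments": {
  "motion": [
    [[0,0,0,0,0,0],[0,0,0,0,0,0],[0,0,0,0,0,0],[0,0,0,0,0,0],[0,0,0,0,0,0],[0,0,0,0,0,0]]
  ],
  "jaw": 0
}}

```text
clock: 7.1
position: [0.5631, -0.0641, 0.262]
ee_rot: [0.785, -0.62, -0.001, -0.0]
ft_force: [-0.3, 0.7, -0.8]
grip_width: 1.001
```

```bash
python3 rel.py 0.5627 -0.0631 0.2605 -76.6; python3 - <<'E'
from h import *
S=cam("scene");i=S[0][140:330,140:400,::-1];cv2.imwrite("pics/z7.png",cv2.resize(i,None,fx=3,fy=3,interpolation=2))
for h in(0,.012): print(h,proj(S,[.562,-.063,.086+h]))
E
```

```text
t 7.1 pos [ 0.5631 -0.0641  0.262 ] F [-0.3  0.7 -0.8] w 1.001196756052043 
shift [-0.022  0.003  0.029] turn [ 0.004  0.019 -0.01 ] q [ 0.52  0.39 -0.59  1.75  0.24  1.07 -1.49]
0 [241.3088916  197.72749985]
0.012 [240.78036399 190.23206772]
```

View pics/z7.png

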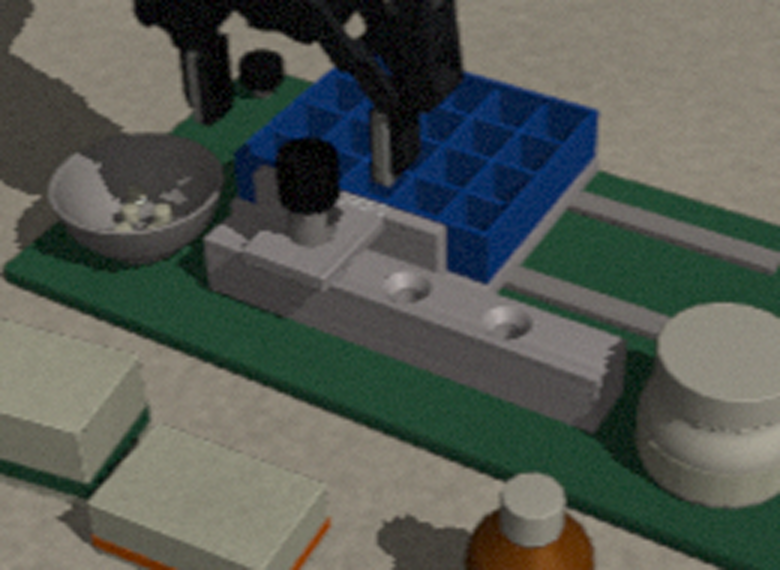

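The knob centre is at about (242,198). I predicted (241,198) for home and (241,190) for resting on the rail, so it has snapped in. Now I'll go straight up and then clear of the top view.

Call:
{"name": "servo_tool", "arguments": {
  "motion": [
    [[0,0,-0.3,0,0,0],[0,0,-0.6,0,0,0],[0,0,-0.7,0,0,0],[0,0,-0.7,0,0,0],[0.5,0.5,-0.3,0,0,0],[0.6,0.7,0,0,0,0],[0.6,0.7,0,0,0,0],[0.6,0.7,0,0,0,0],[0.6,0.7,0,0,0,0],[0.4,0.4,0,0,0,0],[0,0,0,0,0,0],[0,0,0,0,0,0]]
  ]
}}

```text
clock: 8.35
position: [0.4163, -0.2717, 0.41]
ee_rot: [0.787, -0.618, 0.004, -0.002]
ft_force: [0.3, 0.5, -0.0]
grip_width: 1.001
```

```bash
python3 - <<'E'
from h import *
T=cam("top");S=cam("scene")
for n,C in(("top",T),("scene",S)): cv2.imwrite(f"pics/{n}8.png",C[0][:,:,::-1])
e=np.array([.5622,-.0629,.086]); pt=proj(T,e);ps=proj(S,e);print(pt,ps)
ks,ss=blob(S[0],(225,180,262,215));print("s",ks,ss)
try:
    u,v=pt.astype(int);kt,st=blob(T[0],(u-18,v-18,u+18,v+18));print("t",kt,st,"tri",tri([ray(T,*kt),ray(S,*ks)]))
except Exception as x: print(x)
o=status.get_obs();print(o["clock"],o["position"],o["ft_force"])
E
```

```text
[326.34603844 196.83027284] [241.25007857 197.82209373]
s [242.02028398 198.26774848] [232 185  22  30 493]
t [326.20740741 196.62222222] [317 188  19  18 270] tri [ 0.56216639 -0.06230534  0.08564303]
8.45 [ 0.41680161 -0.2711774   0.40971453] [0.46820407 0.48472837 0.1262599 ]
```

View pics/top8.png

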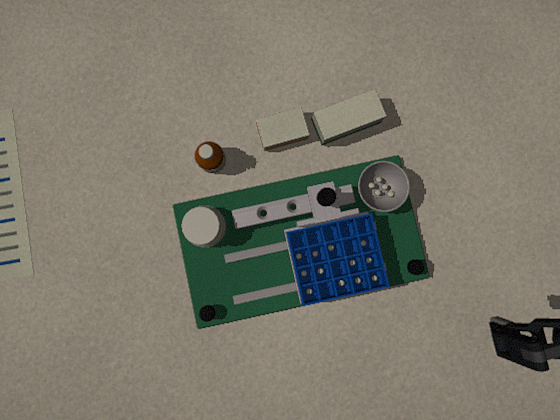

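View pics/scene8.png

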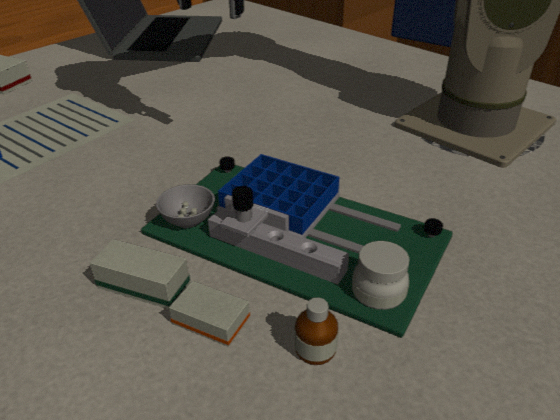

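Both views show the knob one hole nearer the bowl, at (326,197) in the top view and (242,198) in the scene view. Triangulated, it moved 49.4 mm and its height is 85.6 mm, against 85.7 mm at the start, so the pin is home. The arm is clear.

```bash
python3 -c "
from workcell import order;print(order.hand_in())"
```

```text
the job is handed in; nothing more can be done
None
```

The tray is one hole nearer the bowl and the plunger is locked in that hole. I gripped the knob, pulled it up about 15.5 mm, moved it along the rail and let go so the spring snapped the pin down. Then I backed the arm away and handed the job in at about 8.5 s.

- **Position:** seen from both cameras, the knob moved 49.4 mm towards the bowl. It is now about 100 mm from the bowl's centre, as expected.
- **Pin depth:** the knob is 85.6 mm above the table, against 85.7 mm with the pin home at the start. Resting on the rail would have put it 12 mm higher.
- **Forces:** the highest reading I saw was about 12 N, well under the limits, and it was back to zero after release.
- **Scene:** nothing else appears to have moved in the final pictures, and the gripper is open and clear of everything.

No check failed or disagreed beyond about 1 mm, which is within the cameras' 2 mm calibration.

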